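Hang the toy cable car on its bent rail

ROBOT

A 7-joint arm with a two-finger parallel gripper is mounted at the origin on the work surface. World frame = base frame: x ahead of the robot, y to its left, z up, the work surface at z = 0. Lengths are in mm, angles in degrees, forces in N, time in s.
With the tool pointing down it reaches from about 425 to 875 mm from the base axis. Payload 9.9 kg.
Tool frame: the origin (TCP) lies midway between the tips of the shut fingers; the grasp point (between the pads) lies 19 mm behind it; z points along the fingers, y is the direction in which the jaws open and shut (so a half turn about z gives the same grasp; the last joint's range is limited). The gripper opens to 85 mm and grips with 20 to 120 N. Pads are 22 mm wide; open, the fingers measure 114 mm over their backs; the gripper's body (76 mm by 85 mm) begins 54 mm behind the grasp point. The pads swing forward as they close: fully open they stand 13 mm farther back than shut.
Start: joints at [-71.15, 32.985, 1.427, 82.34, -0.859, 64.687, -3.237], TCP at [270.787, 618.307, 231.289] pointing down, gripper open.
Joint ranges: [-157.87, 157.87], [-19.46, 123.44], [-87.15, 90], [11.01, 140.99], [-62.26, 242.26], [9.8, 113.94], [-161.44, 161.44]. Speed limits (degrees/s): [127.2, 127.2, 172.46, 172.46, 180, 180, 180].

INTERFACE

Orientations are given as [roll, pitch, yaw] about the fixed x, y, z axes, in that order (R = Rz(yaw) Ry(pitch) Rx(roll)).
In Python, from cell import r gives the robot as it stands. The module is installed in compiled form; this text tells all that it offers.
- The arm moves only by the tool move_arm, never from a script. Its argument "motion" is a list of rows, each a list of 3 entries, a list of its own where there are three numbers: the turn, a rotation vector about the world's x, y, z in degrees, then the shift along the world's x, y, z in cm, then the opening, from 0 (shut) to 1 (fully open). A call has 1 to 10 rows; each row is the pose to reach, as a shift and turn from the pose measured when the call began; what a row does not reach only later rows make up. A row lasts 1/10 s, in which the tool goes at most 50 mm and 8.59 degrees, less where a joint would pass 70% of its speed; a pose out of reach is approached as far as the arm can. A call with a gripper value outside its range is refused whole. The fingers move at their own pace and stop on an object; "grip_force" is the grip in N (left out, the last holds). Time passes only in rows, so rows that repeat a pose let the fingers close. It gives the time, the measured TCP pose, the force and the opening at its end, in the units of the state.
- r.get_obs(): the state, without advancing time (a new reading comes with each control period).
- r.get_image(name): name is "scene" or "top"; returns a dict with "img" (480x640x3 uint8, blue, green, red), "z_map" (480x640 float32, mm along the optical axis (not along the pixel's ray), 0 where there is no reading), "camera_matrix" (3x3 intrinsics, pixels), "eye" and "orientation" of the camera in the world. Camera axes: x right, y up, looking along -z (the intrinsics and any distortion apply to the point x, -y, -z); pixel columns grow to the right and rows downward; lengths in mm; the calibration is good to about 2 mm. A picture is of the moment at which its call begins.
- r.finish_job(): hands the job in, once; it reports no verdict.
Trained networks look in the newest picture that a camera, given by its name, has taken for a name from the list of things; names that differ only in an ending like _2 or _b are one class to them, and where a whole thing is asked for, a point or a joint stands for the part that bears it (a point fixed in the world has none). Each returns a list of dicts, best first, with "confidence" (0 to 1); they miss things now and then, are a little off and sometimes report something else, mostly with a low value. They report only what shows in the picture. A call takes as long as a camera call. They do not tell look-alikes from the thing itself.
- r.find_in(camera, thing): "point" ([column, row] in pixels, amid what is visible of it).
- r.mark_of(camera, thing): "point" ([column, row] in pixels: a listed point, or the origin of a listed thing).
The state is a dict: "time": time; "joints": joint angles; "joint_vel": joint speeds; "joint_efforts": joint torques, N m; "eef_pos": TCP position; "orientation": TCP orientation; "contact_force": force on the tool from outside, world axes, zero at the start; "moment": the same for the moment, N m; "grip_width": opening from 0.0 (shut) to 1.0 (fully open).
Only numpy, scipy, OpenCV 4.12 (cv2) and the standard library are available. Lean on these libraries where they do the work, as an engineer would, in place of code of your own. Each camera call takes 0.05 s, during which the arm holds its last target.

TASK

Finish the wooden cable-car toy: thread the red car, by the bore in its top block, onto the low free end of the bent steel rod and slide it up round the bend until the block is home against the red collar at the top. Leave it hanging there upright and let go, and leave the other things on the table where they are.

Things in the scene. Friction and masses are not known exactly. Their poses are not given: they have to be found in the camera images.
- car_bore (a point): Centre of the bore of the loose toy cable car (wood, about 100 g, stands upright at the start). Red cabin 60 (x) x 44 (y) x 40 tall; centred on it a pale block 36 (x) x 28 (y) x 40 tall. Straight bore of 14 mm diameter through the block along x, axis 64 above the underside, 16 below the block's top, 24 above the cabin roof. x along bore, z up; front and back alike. Bottom-heavy: hangs upright.
- rail: Fixed stand: plywood base 250 (x) x 130 (y) x 12 mm, origin at centre of underside, x from the rod's free end to its post, z up; cone trees on it up to 72 high. Above y = 0 a steel rod, 10 mm diameter: straight lead of 35 mm climbing at 40 degrees, bend of 160 mm radius (upright x-z plane) from 40 degrees to level, ending at x = +20, then level at z = 210 to the collar and the post (x = +105, no higher).
- rail_tip: The rod's free low end, on its centre line at stand x = -109.7, z = 150.1 mm (the rounded end reaches 5 mm further). x points up along the lead, 40 degrees above level; y to the left; z square to the rod, upwards. The bend starts 35 mm along x from here.
- rail_mid: Point on the rod's centre line half-way round the bend (stand x = -34.7, z = 200.4 mm), where it climbs at 20 degrees; x along the rod uphill, y to the left.
- rail_seat (a point): Where the bore's centre lies when the car is home: on the rod's centre line at stand x = +42, y = 0, z = 210 mm, the block's end then touching the near face (x = +60) of the red stop collar, 26 mm diameter, 8 mm thick. Axes as the stand's.
- mug_a: Bystander: a white mug, 80 mm across, 95 mm tall; origin at the centre of its underside. To be left where it is.
- mug_b: Bystander: another white mug, 80 mm across, 95 mm tall; origin at the centre of its underside. To be left where it is.
- paint_bottle: Bystander: green plastic paint bottle, 64 mm across, 190 mm tall; origin at the centre of its underside. To be left where it is.
- drink_bottle: Bystander: green glass drink bottle, 62 mm across, 220 mm tall; origin at the centre of its underside. To be left where it is.
- ply_ring: Bystander: flat plywood ring, 110 mm across, 6 mm thick, lying; origin at the centre of its underside. To be left where it is.
- paint_pot: Bystander: small blue paint pot, 36 mm across, 34 mm tall; origin at the centre of its underside. To be left where it is.
- paint_pot2: Bystander: small yellow paint pot, 36 mm across, 34 mm tall; origin at the centre of its underside. To be left where it is.
- brush: Bystander: paint brush 200 mm long, lying; origin at the centre of its underside. To be left where it is.
Mind the look-alikes: they are no part of the job. Several things look just like the part that bears car_bore: the one meant starts farthest to the robot's left.

How it is judged (in metres and radians):
On the way, in this order (a step that is already met when the one before it is completed fails the run):
1. the car is threaded on the sloping low end of the rod (x of car_bore in the frame of rail_tip between 0.005 and 0.04 m and y of car_bore in the frame of rail_tip between -0.008 and 0.008 m and z of car_bore in the frame of rail_tip between -0.008 and 0.008 m and angle between the x axis of car_bore and the x axis of rail_tip, either way round below 0.26 rad).
2. the car is on the bend, turned to follow it (distance between car_bore and rail_mid below 0.015 m and angle between the x axis of car_bore and the x axis of rail_mid, either way round below 0.26 rad).
At the end, for the whole second after the job is handed in: The car hangs on the rod at the collar: bore centre within 7 mm of the seat point, bore along the rod within 0.2 rad, car upright within 0.35 rad and at rest, let go (distance between car_bore and rail_seat below 0.007 m and angle between the x axis of car_bore and the x axis of rail, either way round below 0.2 rad and angle between car_bore's own z axis and vertical below 0.35 rad and linear speed of car below 0.06 m/s); the robot touches nothing.
It fails at once if a bystander is pushed more than 30 mm from its place (distance of any of mug_a, mug_b, paint_bottle, drink_bottle, ply_ring, paint_pot, paint_pot2, brush from where it was at the start of the episode above 0.03 m).
It also fails if it takes over 62 s, if anything falls off the work surface, if the arm or the gripper's body presses on something with over 40 N, if the wrist force passes 120 N, or if a joint passes its speed limit or range.

## Working session

There is one attempt and no reset: what is moved stays moved. The work goes in short steps, Python scripts to look and compute and a tool call to move; the robot and the scene stay as the last step left them, time stands still between calls to the robot, and variables do not carry over. Pictures are saved under pics/ and viewed, and the job is handed in when it is done.

Besides the shell and the picture viewer there is one more tool, called after ">>>" as name(argument=value, ...), one argument or row to a line, values as JSON. move_arm: Moves the arm, as the interface text tells. Its arguments: {"type":"object","properties":{"motion":{"type":"array","items":{"type":"array"}},"grip_force":{"type":"number"}},"required":["motion"]}

```bash
mkdir -p pics
cat > h.py <<'E'
import numpy as np, cv2
from cell import r
from scipy.spatial.transform import Rotation as R
def grab(n,fn=None):
    d=r.get_image(n)
    if fn: cv2.imwrite('pics/'+fn,d['img'])
    return d
def rot(d):
    o=np.array(d['orientation'],float)
    return o if o.shape==(3,3) else R.from_euler('xyz',o,degrees=True).as_matrix()
def world(d,u,v,z=None):
    K=np.array(d['camera_matrix']);z=d['z_map'][int(round(v)),int(round(u))] if z is None else z
    p=np.array([(u-K[0,2])/K[0,0]*z,-(v-K[1,2])/K[1,1]*z,-z])
    return rot(d)@p+np.array(d['eye'])
def cloud(d):
    K=np.array(d['camera_matrix']);z=d['z_map'].astype(float)
    v,u=np.mgrid[:480,:640]
    P=np.stack([(u-K[0,2])/K[0,0]*z,-(v-K[1,2])/K[1,1]*z,-z],-1)
    W=P@rot(d).T+np.array(d['eye']); W[z==0]=np.nan
    return W
def proj(d,p):
    K=np.array(d['camera_matrix']);c=rot(d).T@(np.array(p)-np.array(d['eye']))
    return K[0,0]*c[0]/-c[2]+K[0,2],K[1,2]-K[1,1]*c[1]/-c[2]
E
python3 - <<'E'
from h import *
for n in('scene','top'):
    d=grab(n,n+'0.png');print(n,d['eye'],d['orientation'],d['camera_matrix'],{k for k in d})
    for t in('car_bore','rail','rail_tip','rail_seat','rail_mid'):
        for m in r.mark_of(n,t)[:5]:
            u,v=m['point'];print(t,np.round(m['point']),round(m['confidence'],2),np.round(world(d,u,v)) if 0<=u<639 and 0<=v<479 else '')
print(r.get_obs())
E
```

```text
scene [1299.48310983  506.14914203  935.61383746] [ 49.78588702   0.87354542 120.82639749] [[520.46706221   0.         322.46585824]
 [  0.         520.46706221 243.6131293 ]
 [  0.           0.           1.        ]] {'img', 'z_map', 'orientation', 'eye', 'camera_matrix'}
car_bore [453. 284.] 0.88 [413. 314.  80.]
car_bore [406. 278.] 0.77 [446. 210.  78.]
car_bore [392. 246.] 0.76 [358. 133.  79.]
car_bore [438. 259.] 0.55 [339. 250.  73.]
rail [285. 323.] 0.57 [655.   2.   6.]
rail [502. 376.] 0.49 [587. 482.  58.]
top [ 368.82864607   24.42686972 1262.45487637] [  7.4529918   -0.69546555 -90.11710786] [[493.01662815   0.         319.51729511]
 [  0.         493.01662815 235.20196389]
 [  0.           0.           1.        ]] {'img', 'z_map', 'orientation', 'eye', 'camera_matrix'}
car_bore [193. 280.] 0.92 [417. 312.  81.]
car_bore [268. 311.] 0.76 [343. 132.  79.]
car_bore [237. 271.] 0.74 [438. 207.  79.]
car_bore [226. 318.] 0.7 [325. 231.  80.]
rail [319. 190.] 0.86 [651.   9.  16.]
rail_tip [196. 282.] 0.38 [411. 303.  79.]
rail_seat [308. 158.] 0.84 [677.  37. 214.]
rail_seat [224. 201.] 0.46 [619. 252.  26.]
{'time': 0.6, 'joints': array([-71.14823369,  32.98276633,   1.42644511,  82.34210449,
        -0.85772616,  64.68717056,  -3.23738262]), 'joint_vel': array([ 0.02755366, -0.067233  ,  0.00951347,  0.01337274,  0.00098559,
       -0.04511103,  0.03841581]), 'joint_efforts': array([-3.49131778e-04, -7.65104055e+01,  2.24724837e+00, -2.86192364e+01,
        1.51676266e-02,  2.83616821e-03,  3.25932156e-06]), 'eef_pos': array([270.80463369, 618.27621363, 231.30265582]), 'orientation': array([-1.79998622e+02,  1.20250920e-03,  1.56347455e+02]), 'contact_force': array([ 0.11670259, -0.85142007, -0.15678137]), 'moment': array([-0.01500357, -0.00357845, -0.06992105]), 'grip_width': 1.0038663289014829}
```

View pics/scene0.png

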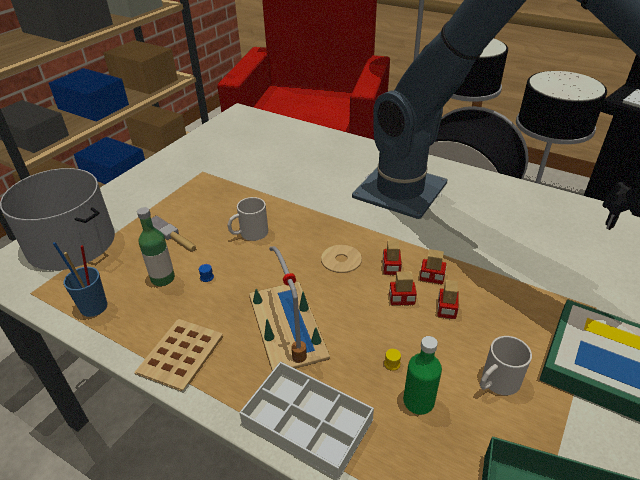

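View pics/top0.png

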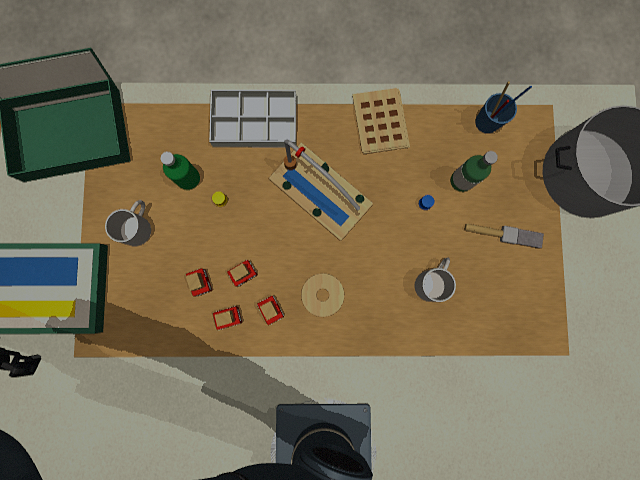

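Scene: four red cars near (448,300), (403,291), (432,268) and (392,260). In the top view the target is the leftmost, at (198,282). The rail's free end is at (358,210) in the top view and its collar at (300,152). Next I'll measure the poses accurately.

Run:
```python
from h import *
for n in('scene','top'):
    d=grab(n); W=cloud(d); x,y,z=W[...,0],W[...,1],W[...,2]
    cv2.imwrite('pics/%s_z.png'%n,cv2.resize(d['img'][130:260,150:400] if n=='top' else d['img'][230:390,230:480],None,fx=3,fy=3,interpolation=cv2.INTER_CUBIC))
    # car block top
    m=(abs(x-417)<45)&(abs(y-315)<45)&(z>74)&(z<90)
    p=W[m]; rc=cv2.minAreaRect(p[:,:2].astype(np.float32)); print(n,'blocktop',len(p),p.mean(0),np.median(p[:,2]),rc)
    m=(abs(x-417)<50)&(abs(y-315)<50)&(z>20)
    p=W[m]; print('car all',len(p),cv2.minAreaRect(p[:,:2].astype(np.float32)))
    # base
    m=(abs(x-650)<150)&(abs(y-9)<150)&(z>7)&(z<17)
    p=W[m]; print('base',len(p),cv2.minAreaRect(p[:,:2].astype(np.float32)))
    m=(abs(x-650)<140)&(abs(y-9)<140)&(z>125)&(z<235)
    p=W[m];print('rod',len(p)); 
    l=cv2.fitLine(p[:,:2].astype(np.float32),cv2.DIST_HUBER,0,.01,.01).ravel();print(l,np.degrees(np.arctan2(l[1],l[0])))
    s=(p[:,:2]-l[2:])@l[:2]
    for a in np.arange(s.min(),s.max(),12):
        q=p[(s>=a)&(s<a+12)]
        if len(q): print(np.round(q.mean(0),1),len(q),np.round(q[:,2].max(),1))
```

```text
scene blocktop 160 [417.97248331 311.56525999  78.24717674] 78.23448692337524 ((418.1006774902344, 311.31719970703125), (42.29518508911133, 27.819143295288086), 19.92141342163086)
car all 570 ((418.5340270996094, 311.1448059082031), (62.88890838623047, 44.6953010559082), 19.449966430664062)
base 3860 ((662.162353515625, 8.019912719726562), (275.4827880859375, 297.9481201171875), 0.0002516453678254038)
rod 481
[6.4897996e-01 7.6080549e-01 6.8924188e+02 4.5876179e+01] 49.535263
[585.7 -76.5 153. ] 5 161.1
[595.4 -66.1 162.3] 3 166.0
[601.  -58.2 172.9] 5 176.2
[608.5 -48.3 185.1] 6 190.1
[615.4 -38.  192.3] 9 196.6
[625.3 -28.7 199.7] 8 202.2
[631.6 -20.  203.1] 12 206.2
[640.3 -10.  207.2] 12 210.3
[647.   -1.8 209.5] 15 213.6
[654.7   7.4 211.9] 15 214.6
[662.8  16.4 212.9] 18 215.4
[670.7  25.6 213. ] 21 216.2
[678.5  34.6 212.1] 20 215.3
[684.9  41.2 213.2] 10 214.9
[696.5  55.  213.6] 97 223.8
[701.7  61.1 212.9] 28 218.5
[710.1  71.  212.6] 20 216.0
[718.3  80.5 206.1] 41 214.3
[724.6  87.2 168.6] 136 206.9
top blocktop 188 [412.54206759 310.86699027  80.25601828] 80.271721234652
[... 246 characters left out ...]
62, 9.188156127929688), (298.6424560546875, 292.1059875488281), 89.97628784179688)
rod 535
[  0.652804    0.7575268 651.5393     10.584481 ] 49.24665
[577.3 -74.7 156. ] 23 162.0
[585.4 -66.1 165.6] 26 173.4
[593.4 -56.7 174.9] 25 180.4
[601.3 -48.1 184.6] 26 193.5
[609.  -38.4 192.3] 24 197.3
[617.2 -29.8 198.2] 26 202.9
[625.5 -20.9 202.9] 29 208.6
[632.8 -11.6 207.1] 24 210.8
[640.9  -2.6 210.6] 25 216.0
[648.9   6.8 212.2] 26 216.0
[656.4  15.4 213.6] 24 218.3
[664.7  24.6 213. ] 26 216.4
[672.1  33.4 214.5] 22 219.9
[679.8  42.4 213.6] 27 217.7
[688.7  52.9 216.6] 62 225.4
[695.   60.9 216. ] 24 224.1
[703.5  69.9 213.2] 26 218.0
[713.   81.  186.5] 45 218.4
[715.8  87.1 178.7] 25 207.2
```

```bash
ls pics
```

```text
scene0.png
scene_z.png
top0.png
top_z.png
```

>>> move_arm(
  motion=[
    [[0,0,-80],[14.5,-30.7,-5],0.6],
    [[0,0,-80],[14.5,-30.7,-5],0.6],
    [[0,0,-80],[14.5,-30.7,-5],0.6],
    [[0,0,-80],[14.5,-30.7,-5],0.6],
    [[0,0,-80],[14.5,-30.7,-5],0.6],
    [[0,0,-80],[14.5,-30.7,-5],0.6],
    [[0,0,-80],[14.5,-30.7,-5],0.6],
    [[0,0,-80],[14.5,-30.7,-5],0.6],
    [[0,0,-80],[14.5,-30.7,-5],0.6],
    [[0,0,-80],[14.5,-30.7,-5],0.6],
  ],
)

```text
time: 1.7
eef_pos: [416.1, 311.0, 181.5]
orientation: [180.0, -0.0, 76.0]
contact_force: [0.3, 0.2, -0.7]
grip_width: 0.601
```

>>> move_arm(
  motion=[
    [[0,0,-56],[0,0,-6],0.6],
    [[0,0,-56],[0,0,-6],0.6],
    [[0,0,-56],[0,0,-6],0.6],
    [[0,0,-56],[0,0,-6],0.6],
    [[0,0,-56],[0,0,-6],0.6],
    [[0,0,-56],[0,0,-6],0.6],
    [[0,0,-56],[0,0,-6],0.6],
    [[0,0,-56],[0,0,-6],0.6],
  ],
)

```text
time: 2.5
eef_pos: [416.0, 311.4, 121.4]
orientation: [180.0, -0.0, 19.9]
contact_force: [0.1, 0.8, 0.1]
grip_width: 0.6
```

Run:
```python
from h import *
o=r.get_obs();print(o['eef_pos'],o['orientation'],o['joints'])
for n in('scene','top'):
    d=grab(n); u,v=map(int,proj(d,o['eef_pos'])); print(n,u,v)
    c=d['img'][v-70:v+70,u-80:u+80].copy(); cv2.drawMarker(c,(80,70),(255,0,255),0,6)
    cv2.imwrite('pics/%s_a.png'%n,cv2.resize(c,None,fx=4,fy=4,interpolation=cv2.INTER_CUBIC))
```

```text
[415.98516443 311.3526188  121.42415419] [ 1.79973995e+02 -2.59490802e-02  1.99378129e+01] [-66.80024879  32.84020637  38.01956229 114.40915093 -29.54465037
  42.55788533 -80.90810934]
scene 454 271
top 188 279
```

View pics/scene_a.png

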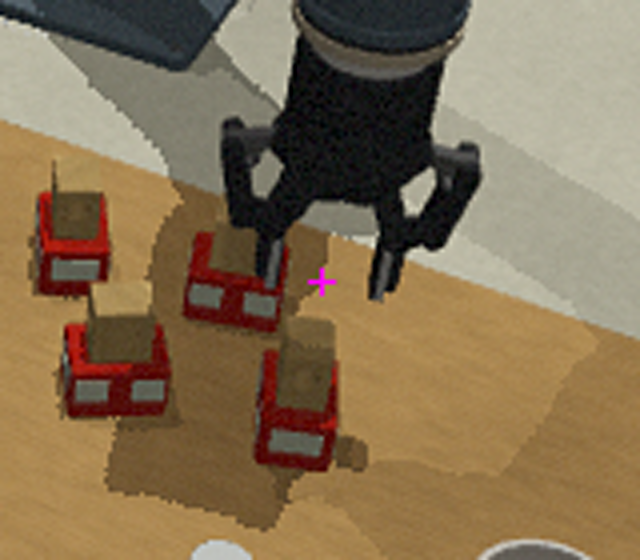

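View pics/top_a.png

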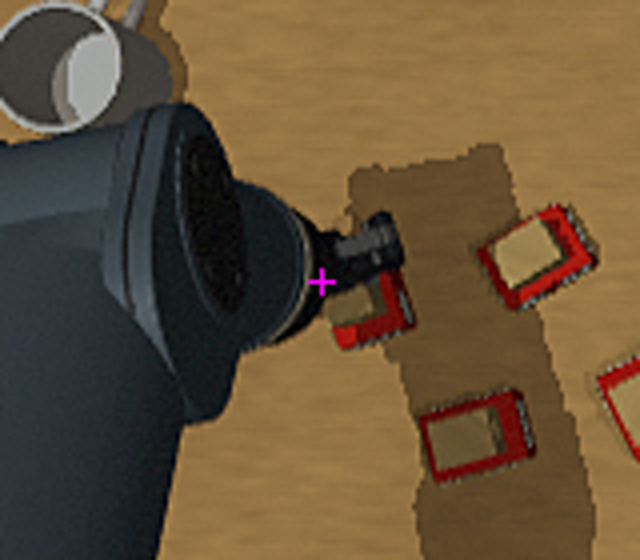

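The scene view shows the TCP marker centred between the fingers, with the target car (block at 300,370 in the zoom) straight below. I'll descend and grip.

>>> move_arm(
  motion=[
    [[0,0,0],[0,0,-3],0.6],
    [[0,0,0],[0,0,-5],0.6],
    [[0,0,0],[0,0,-6.5],0.6],
    [[0,0,0],[0,0,-7.3],0.6],
    [[0,0,0],[0,0,-7.3],0.6],
    [[0,0,0],[0,0,-7.3],0.6],
  ],
)

```text
time: 3.2
eef_pos: [416.4, 311.3, 49.0]
orientation: [-180.0, -0.1, 20.2]
contact_force: [-0.4, -0.4, 0.5]
grip_width: 0.604
```

Run:
```python
from h import *
o=r.get_obs();print(o['eef_pos'],o['contact_force'])
for n in('scene',):
    d=grab(n); u,v=map(int,proj(d,o['eef_pos'])); print(n,u,v)
    c=d['img'][v-70:v+70,u-80:u+80].copy(); cv2.drawMarker(c,(80,70),(255,0,255),0,6)
    cv2.imwrite('pics/%s_b.png'%n,cv2.resize(c,None,fx=4,fy=4,interpolation=cv2.INTER_CUBIC))
```

```text
[416.40766642 311.27672123  49.00321081] [-0.39255333 -0.38090949  0.51834814]
scene 449 294
```

View pics/scene_b.png

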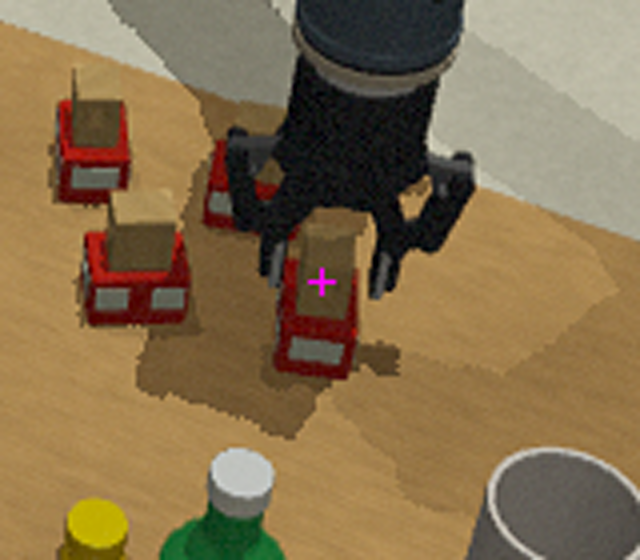

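Fingers straddle the block at (322,260) in the zoom and sit central. Closing now.

>>> move_arm(
  motion=[
    [[0,0,0],[0,0,0],0.2],
    [[0,0,0],[0,0,0],0.2],
    [[0,0,0],[0,0,0],0.2],
    [[0,0,0],[0,0,0],0.2],
    [[0,0,0],[0,0,0],0.2],
    [[0,0,0],[0,0,0],0.2],
    [[0,0,0],[0,0,2],0.2],
    [[0,0,0],[0,0,5],0.2],
    [[0,0,0],[0,0,10],0.2],
    [[0,0,0],[0,0,10],0.2],
  ],
  grip_force=60,
)

```text
time: 4.25
eef_pos: [419.3, 312.4, 154.4]
orientation: [-179.8, -0.5, 20.1]
contact_force: [0.5, -0.2, -1.2]
grip_width: 0.319
```

Run:
```python
from h import *
o=r.get_obs();print(o['eef_pos'],o['orientation'],o['contact_force'],o['grip_width'],o['joints'])
for n in('scene',):
    d=grab(n); u,v=map(int,proj(d,o['eef_pos'])); print(n,u,v)
    c=d['img'][v-70:v+70,u-80:u+80].copy(); cv2.drawMarker(c,(80,70),(255,0,255),0,6)
    cv2.imwrite('pics/%s_c.png'%n,cv2.resize(c,None,fx=4,fy=4,interpolation=cv2.INTER_CUBIC))
```

```text
[419.25211025 312.36365649 154.40553647] [-179.83629128   -0.52634129   20.14260711] [ 0.51023682 -0.22263789 -1.18681787] 0.31886116165770917 [-68.63098267  30.47583524  40.66934906 112.41181662 -27.26618417
  46.32493743 -82.56889205]
scene 456 262
```

View pics/scene_c.png

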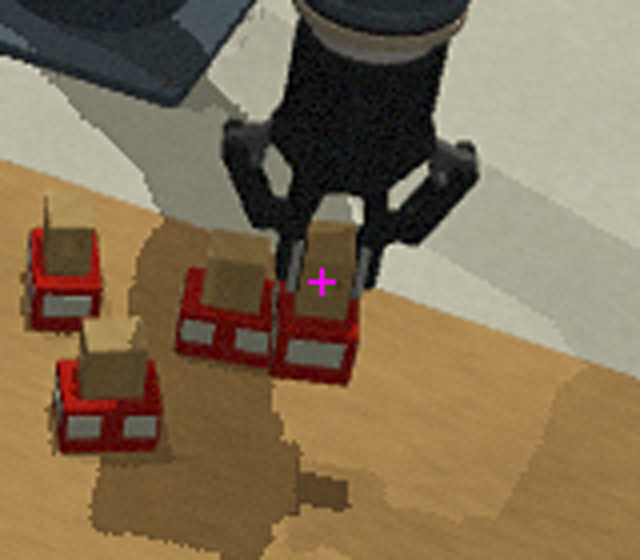

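View pics/top_z.png

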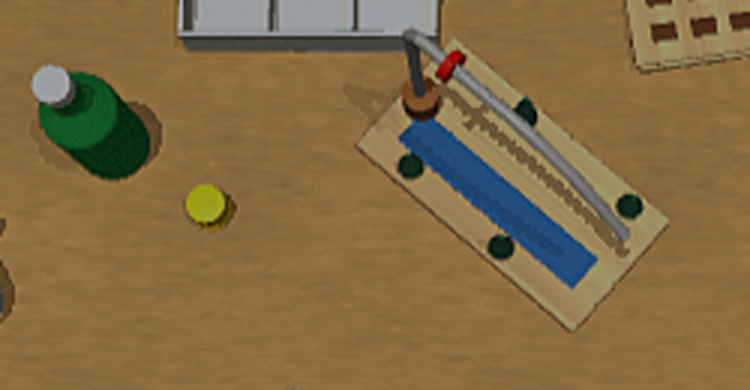

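```bash
cat >> h.py <<'E'
from scipy.optimize import least_squares
def rodpts():
    a=np.radians(40);L=[]
    tip=np.array([-109.7,150.1])
    for s in np.arange(0,35,1.): L.append(tip+s*np.array([np.cos(a),np.sin(a)]))
    for t in np.arange(40,0,-.4): L.append(np.array([20-160*np.sin(np.radians(t)),50+160*np.cos(np.radians(t))]))
    for x in np.arange(20,100,1.): L.append(np.array([x,210]))
    L=np.array(L);return np.c_[L[:,0],0*L[:,0],L[:,1]]
ROD=rodpts()
from scipy.spatial import cKDTree
TREE=cKDTree(ROD)
def fitrail(W,img,init=(648,8,np.radians(49.3),0)):
    P=W.reshape(-1,3);P=P[np.isfinite(P).all(1)]
    def loc(q,P): 
        c,s=np.cos(q[2]),np.sin(q[2]);D=P-[q[0],q[1],q[3]]
        return np.c_[c*D[:,0]+s*D[:,1],-s*D[:,0]+c*D[:,1],D[:,2]]
    l=loc(init,P);q=np.array(init)
    # base rect & rod
    rod=P[(l[:,2]>120)&(l[:,0]>-125)&(l[:,0]<85)&(abs(l[:,1])<25)&~((l[:,0]>48)&(l[:,0]<78))&(l[:,2]<225)]
    col=P[(l[:,0]>48)&(l[:,0]<78)&(abs(l[:,1])<25)&(l[:,2]>198)&(l[:,2]<232)]
    def f(q):
        d=TREE.query(loc(q,rod))[0]-5
        return d
    s=least_squares(f,q,loss='soft_l1',f_scale=1.5)
    return s.x,np.sqrt(np.median(s.fun**2)),len(rod),loc(s.x,col),loc(s.x,rod)
E
python3 - <<'E'
from h import *
for n in('scene','top'):
    d=grab(n); W=cloud(d)
    q,e,k,col,rod=fitrail(W,d['img'])
    print(n,np.round([q[0],q[1],np.degrees(q[2]),q[3]],2),e,k)
    c=col[np.hypot(col[:,1],col[:,2]-210)>8]; print('collar x',np.sort(c[:,0]).round(1)[::5], 'tip min', np.sort(rod[:,0])[:4])
    # base edges in rail frame
    P=W.reshape(-1,3);c,s=np.cos(q[2]),np.sin(q[2]);D=P-[q[0],q[1],q[3]]
    l=np.c_[c*D[:,0]+s*D[:,1],-s*D[:,0]+c*D[:,1],D[:,2]]
    b=l[(l[:,2]>7)&(l[:,2]<16)&(abs(l[:,0])<140)&(abs(l[:,1])<80)]
    for sl in (-100,-60,0,60,100):
        w=b[abs(b[:,0]-sl)<6]; print('y range at',sl,w[:,1].min().round(1),w[:,1].max().round(1),end=' ')
    for sl in (-50,-25,0,25,50):
        w=b[abs(b[:,1]-sl)<6]; print('x range at',sl,w[:,0].min().round(1),w[:,0].max().round(1),end=' ')
    print()
E
```

```text
scene [652.66   5.95  48.67  -1.03] 0.4769458412504615 166
collar x [58.4 61.2 62.5 63.4 64.2 65.  65.4 65.8 66.5 67.  67.6 67.8 68.1 68.3
 68.5 69.  69.7] tip min [-110.91849055 -106.6148398  -105.92537597 -101.99072228]
y range at -100 -65.3 63.0 y range at -60 -65.1 64.5 y range at 0 -64.1 64.4 y range at 60 -64.7 64.9 y range at 100 -64.5 63.6 x range at -50 -121.9 139.4 x range at -25 -123.9 125.1 x range at 0 -123.7 126.2 x range at 25 -120.6 126.4 x range at 50 -122.9 126.3 
top [6.4944e+02 6.5400e+00 4.8840e+01 2.2000e-01] 0.8769815841235387 359
collar x [48.9 59.1 59.5 60.1 60.7 61.8 62.5 63.3 64.2 64.9 66.  67.2] tip min [-114.43110605 -114.02272195 -112.84221729 -112.68173381]
y range at -100 -65.0 64.9 y range at -60 -67.6 65.2 y range at 0 -64.2 71.1 y range at 60 -63.0 63.9 y range at 100 -64.7 64.6 x range at -50 -125.1 124.5 x range at -25 -125.2 123.6 x range at 0 -125.4 90.0 x range at 25 -123.7 126.7 x range at 50 -125.2 123.5
```

```bash
cat >> h.py <<'E'
RAIL=np.array([651,6.2,np.radians(48.75),0.0])
HOLD=np.array([-1,0,-15.]) # bore in tool frame (sign of x: tool x)
def railpt(s):
    """s along rod from tip -> local pos, slope deg"""
    a=np.radians(40)
    if s<35: return np.array([-109.7+s*np.cos(a),0,150.1+s*np.sin(a)]),40.
    t=40-np.degrees((s-35)/160)
    if t>0: return np.array([20-160*np.sin(np.radians(t)),0,50+160*np.cos(np.radians(t))]),t
    return np.array([20+(s-35-160*np.radians(40)),0,210.]),0.
def tcp_for(s,rail=RAIL,hold=HOLD,off=(0,0,0),slope=None):
    p,t=railpt(s); t=t if slope is None else slope
    Z=R.from_euler('z',rail[2]); w=Z.apply(p+np.array(off))+[rail[0],rail[1],rail[3]]
    Rt=Z*R.from_euler('y',-t,degrees=True)*R.from_euler('x',180,degrees=True)
    return w-Rt.apply(hold),Rt
def delta(s,**k):
    o=r.get_obs();p,Rt=tcp_for(s,**k);R0=R.from_euler('xyz',o['orientation'],degrees=True)
    print('s',s,'turn',np.round((Rt*R0.inv()).as_rotvec(degrees=True),1),'shift cm',np.round((p-o['eef_pos'])/10,2))
E
python3 - <<'E'
from h import *
print(r.get_obs()['time']);delta(-50,off=(0,0,80));delta(-38)
E
```

```text
4.4
s -50 turn [ 22.8 -33.3  27.3] shift cm [ 14.43 -40.9    3.79]
s -38 turn [ 22.8 -33.3  27.3] shift cm [ 15.03 -40.2   -3.44]
```

>>> move_arm(
  motion=[
    [[0,0,0],[0,-4,4],0.2],
    [[0,0,8],[2,-9,5],0.2],
    [[0,0,16],[5,-14,5],0.2],
    [[9,-14,22],[8,-19,5],0.2],
    [[14,-20,24],[10,-24,5],0.2],
    [[18,-26,26],[12,-29,5],0.2],
    [[22.8,-33.3,27.3],[13.5,-34,5],0.2],
    [[22.8,-33.3,27.3],[14.4,-38,4.5],0.2],
    [[22.8,-33.3,27.3],[14.4,-40.9,3.8],0.2],
    [[22.8,-33.3,27.3],[14.4,-40.9,3.8],0.2],
  ],
)

```text
time: 5.4
eef_pos: [527.4, 22.7, 185.7]
orientation: [-177.0, -30.3, 45.6]
contact_force: [0.2, -0.1, -1.6]
grip_width: 0.317
```

Run:
```python
from h import *
o=r.get_obs();print(o['time'],o['eef_pos'],o['orientation'],o['contact_force'],o['grip_width'],o['joints'])
delta(-50,off=(0,0,80));delta(-38)
```

```text
5.4 [527.38360403  22.74704225 185.68888546] [-177.00776819  -30.31889702   45.56564783] [ 0.20314555 -0.07473932 -1.63977468] 0.3166693503864015 [  7.63007021  20.35071597   3.19026905 124.75642077 -57.67119777
  33.34747326  15.85938874]
s -50 turn [ 5.4 -8.4  1.5] shift cm [  3.29 -12.     0.14]
s -38 turn [ 5.4 -8.4  1.5] shift cm [  3.9  -11.31  -7.09]
```

>>> move_arm(
  motion=[
    [[5.4,-8.4,1.5],[3.3,-12,0.1],0.2],
    [[5.4,-8.4,1.5],[3.3,-12,0.1],0.2],
    [[5.4,-8.4,1.5],[3.3,-12,0.1],0.2],
    [[5.4,-8.4,1.5],[3.3,-12,0.1],0.2],
    [[5.4,-8.4,1.5],[3.3,-12,0.1],0.2],
    [[5.4,-8.4,1.5],[3.3,-12,0.1],0.2],
  ],
)

```text
time: 6.0
eef_pos: [547.9, -85.8, 182.5]
orientation: [-178.0, -40.1, 48.6]
contact_force: [-46.2, 12.9, 17.8]
grip_width: 0.318
```

Run:
```python
from h import *
o=r.get_obs();print(o['time'],o['eef_pos'],o['orientation'],o['contact_force'],o['grip_width'],o['joints'])
delta(-50,off=(0,0,80));delta(-38)
for n in('scene','top'):
    d=grab(n); u,v=map(int,proj(d,o['eef_pos'])); print(n,u,v)
    c=d['img'][v-90:v+50,u-80:u+80].copy(); cv2.drawMarker(c,(80,90),(255,0,255),0,6)
    cv2.imwrite('pics/%s_d.png'%n,cv2.resize(c,None,fx=4,fy=4,interpolation=cv2.INTER_CUBIC))
```

```text
6.0 [547.85280986 -85.84696647 182.47205327] [-178.02119604  -40.14410411   48.64798388] [-46.2356011   12.92322837  17.844078  ] 0.31839325386895 [ 39.10772748  27.89266289 -15.56369994 119.36274824 -57.02731554
  38.98928811  32.56528437]
s -50 turn [-1.1 -1.  -1.2] shift cm [ 1.24 -1.14  0.46]
s -38 turn [-1.1 -1.  -1.2] shift cm [ 1.85 -0.45 -6.76]
scene 274 228
top 363 218
```

View pics/scene_d.png

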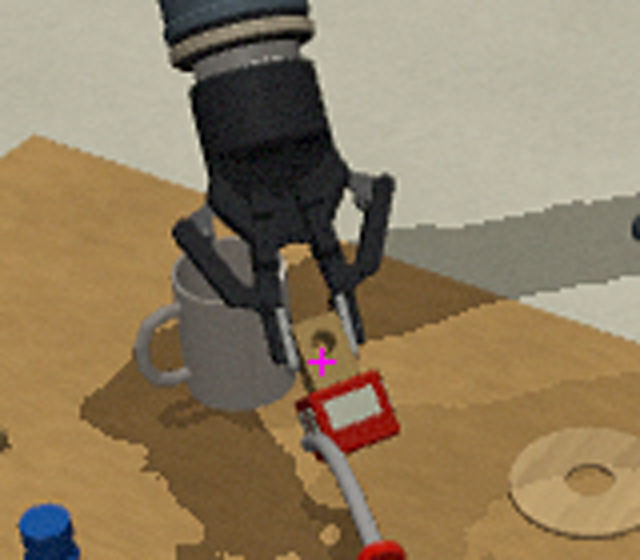

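View pics/top_d.png

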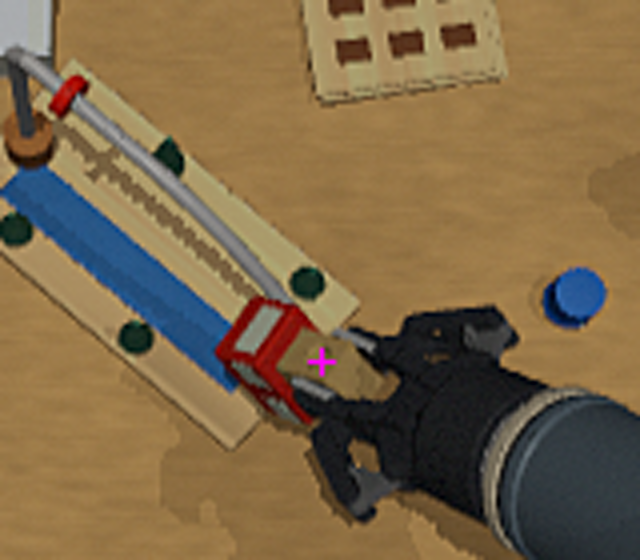

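The car's cabin touched the rod tip, because the waypoint's 80 mm offset put the cabin at tip height. I'll back off horizontally, down-rail.

>>> move_arm(
  motion=[
    [[0,0,0],[-2,-1.5,0.5],0.2],
    [[0,0,0],[-4,-4.0,1],0.2],
    [[0,0,0],[-4,-4.0,1],0.2],
    [[0,0,0],[-4,-4.0,1],0.2],
  ],
)

```text
time: 6.5
eef_pos: [507.4, -126.2, 191.7]
orientation: [-178.0, -40.1, 48.5]
contact_force: [-0.2, 0.1, -1.4]
grip_width: 0.316
```

Run:
```python
from h import *
o=r.get_obs();print(o['time'],o['eef_pos'],o['orientation'],o['contact_force'],o['grip_width'],o['joints'])
delta(-50);delta(-40)
for n in('scene','top'):
    d=grab(n); u,v=map(int,proj(d,o['eef_pos'])); print(n,u,v)
    q,e,k,col,rod=fitrail(cloud(d),d['img'],init=(651,6.2,np.radians(48.8),0));print(np.round([q[0],q[1],np.degrees(q[2]),q[3]],2),e,k)
    c=d['img'][v-90:v+50,u-80:u+80].copy(); cv2.drawMarker(c,(80,90),(255,0,255),0,6)
    cv2.imwrite('pics/%s_e.png'%n,cv2.resize(c,None,fx=4,fy=4,interpolation=cv2.INTER_CUBIC))
```

```text
6.5 [ 507.38834677 -126.18122362  191.72706768] [-178.03666483  -40.05302336   48.51933898] [-0.24754428  0.12219504 -1.36927051] 0.3163773085058182 [ 44.26902739  26.30825673 -13.36772664 120.06953547 -53.87024889
  43.74960821  34.9379526 ]
s -50 turn [-1.  -1.1 -1. ] shift cm [ 5.29  2.89 -8.46]
s -40 turn [-1.  -1.1 -1. ] shift cm [ 5.79  3.47 -7.82]
scene 270 210
[652.58   6.07  48.89  -1.26] 0.5488271104089248 163
top 382 235
[6.4952e+02 6.2400e+00 4.8810e+01 4.2000e-01] 0.9222297521246894 361
```

View pics/scene_e.png

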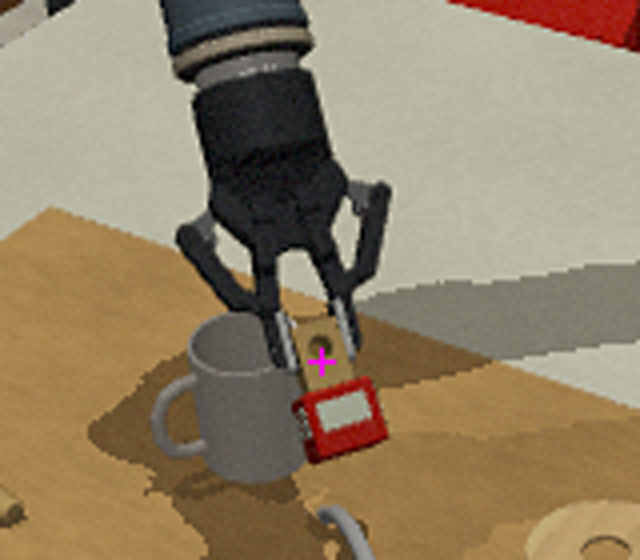

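View pics/top_e.png

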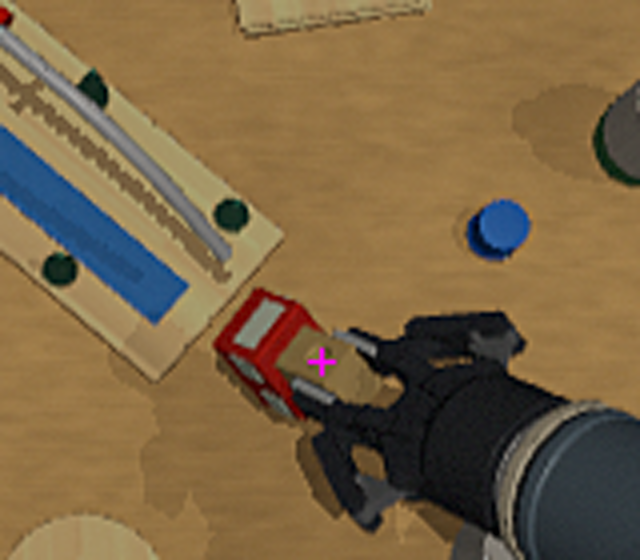

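```bash
cat >> h.py <<'E'
def sdbox(p,c,h):
    q=abs(p-c)-h
    return np.linalg.norm(np.maximum(q,0),axis=1)+np.minimum(q.max(1),0)
def fitcar(W,obs,hold=HOLD,bias=(0,0,0),mar=7,verbose=0):
    """returns bore centre (camera world), Rotation of car (x uphill,z up)"""
    Rt=R.from_euler('xyz',obs['orientation'],degrees=True)
    Rc0=Rt*R.from_euler('x',180,degrees=True)
    b0=np.array(obs['eef_pos'])+Rt.apply(hold)+bias
    P=W.reshape(-1,3);P=P[np.isfinite(P).all(1)];P=P[np.linalg.norm(P-b0,axis=1)<100]
    l=Rc0.inv().apply(P-b0)
    sd=lambda l:np.minimum(sdbox(l,[0,0,-44],[30,22,20]),sdbox(l,[0,0,-4],[18,14,20]))
    keep=(sd(l)<mar)&~((l[:,2]>-22)&(abs(l[:,1])>12.5))&~((abs(l[:,1])<7)&(abs(l[:,2])<8.5))  # no fingers, no bore/rod
    P=P[keep]
    def f(q):
        l=(Rc0*R.from_rotvec(q[3:])).inv().apply(P-b0-q[:3])
        d=sd(l)
        return np.r_[d,q[3:]*np.array([20,60,60]),]
    s=least_squares(f,np.zeros(6),loss='soft_l1',f_scale=1.)
    Rc=Rc0*R.from_rotvec(s.x[3:])
    return b0+s.x[:3],Rc,np.degrees(s.x[3:]),Rc0.inv().apply(s.x[:3]),np.median(abs(s.fun)),len(P)
def rel(b,Rc,q):
    Z=R.from_euler('z',q[2]);l=Z.inv().apply(b-[q[0],q[1],q[3]]);
    t,a=railpt(0); d=l-t;c,s=np.cos(np.radians(40)),np.sin(np.radians(40))
    return np.array([c*d[0]+s*d[2],d[1],-s*d[0]+c*d[2]]),(R.from_euler('y',40,degrees=True)*Z.inv()*Rc).as_rotvec(degrees=True)
RQ={'scene':np.array([652.62,6.0,np.radians(48.78),-1.15]),'top':np.array([649.48,6.4,np.radians(48.82),.3])}
def status(names=('scene','top'),**k):
    for n in names:
        d=grab(n);o=r.get_obs();W=cloud(d)
        b,Rc,dr,ds,e,k_=fitcar(W,o,**k); x,a=rel(b,Rc,RQ[n])
        print(n,'bore in rail_tip frame',x.round(1),'rot from tip',a.round(1),'| in hand: shift',ds.round(1),'rot',dr.round(1),'err %.2f n %d'%(e,k_))
    b=np.array(o['eef_pos'])+R.from_euler('xyz',o['orientation'],degrees=True).apply(HOLD)
    x,a=rel(b,R.from_euler('xyz',o['orientation'],degrees=True)*R.from_euler('x',180,degrees=True),RAIL)
    print('nominal',x.round(1),a.round(1),'t',o['time'],'F',np.round(o['contact_force'],1),'tcp',o['eef_pos'].round(1),'j',o['joints'].round(0))
E
python3 - <<'E'
from h import *
status()
E
```

```text
scene bore in rail_tip frame [-38.7  20.6  96.5] rot from tip [ 6.7 -1.2 -0.3] | in hand: shift [-1.1 -1.7 -5.5] rot [ 4.8 -1.1 -0.3] err 1.28 n 510
top bore in rail_tip frame [-38.9  22.8  95.9] rot from tip [ 4.3 -1.4 -0.2] | in hand: shift [-1.9  3.  -4. ] rot [ 2.4 -1.3 -0.1] err 0.79 n 679
nominal [-37.6  20.6 100.7] [ 1.9 -0.1 -0. ] t 6.7 F [-0.2  0.9 -1. ] tcp [ 508.  -124.8  192.2] j [ 44.  26. -13. 120. -54.  44.  35.]
```

```bash
sed -i 's/^HOLD=.*/HOLD=np.array([-2.5,0,-10.5])/' h.py
python3 - <<'E'
from h import *
delta(-45)
E
```

```text
s -45 turn [-1.  -1.  -1.2] shift cm [ 5.36  2.91 -7.75]
```

>>> move_arm(
  motion=[
    [[-1,-1,-1.2],[-0.6,-0.7,-0.8],0.2],
    [[-1,-1,-1.2],[1,0.5,-3],0.2],
    [[-1,-1,-1.2],[2.7,1.3,-5],0.2],
    [[-1,-1,-1.2],[4.2,2.1,-6.6],0.2],
    [[-1,-1,-1.2],[5.3,2.9,-7.7],0.2],
    [[-1,-1,-1.2],[5.3,2.9,-7.7],0.2],
    [[-1,-1,-1.2],[5.3,2.9,-7.7],0.2],
  ],
)

```text
time: 7.4
eef_pos: [560.8, -95.3, 115.1]
orientation: [-179.9, -40.0, 48.7]
contact_force: [0.5, 0.1, -0.7]
grip_width: 0.318
```

Run:
```python
from h import *
status()
o=r.get_obs();delta(-45)
for n in('scene','top'):
    d=grab(n); u,v=map(int,proj(d,o['eef_pos'])); print(n,u,v)
    c=d['img'][v-80:v+60,u-80:u+80].copy(); cv2.drawMarker(c,(80,80),(255,0,255),0,6)
    cv2.imwrite('pics/%s_f.png'%n,cv2.resize(c,None,fx=4,fy=4,interpolation=cv2.INTER_CUBIC))
```

```text
scene bore in rail_tip frame [-44.6   2.7   1.1] rot from tip [ 2.6 -1.4  0.2] | in hand: shift [ 0.5  0.7 -1.4] rot [ 2.5 -1.4  0.2] err 1.15 n 401
top bore in rail_tip frame [-44.6   3.    0.7] rot from tip [ 1.8 -1.1 -0.4] | in hand: shift [0.1 3.8 0.2] rot [ 1.8 -1.2 -0.4] err 0.82 n 492
nominal [-45.2   0.3   1.3] [ 0.  0. -0.] t 7.5 F [-0.8 -0.8 -1.1] tcp [560.8 -96.2 115.6] j [ 46.  36. -27. 121. -61.  26.  40.]
s -45 turn [ 0. -0.  0.] shift cm [ 0.09  0.05 -0.09]
scene 269 251
top 364 217
```

View pics/scene_f.png

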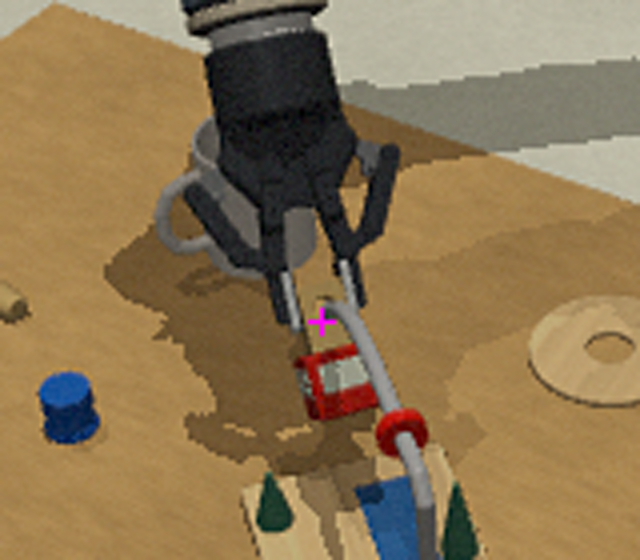

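View pics/top_f.png

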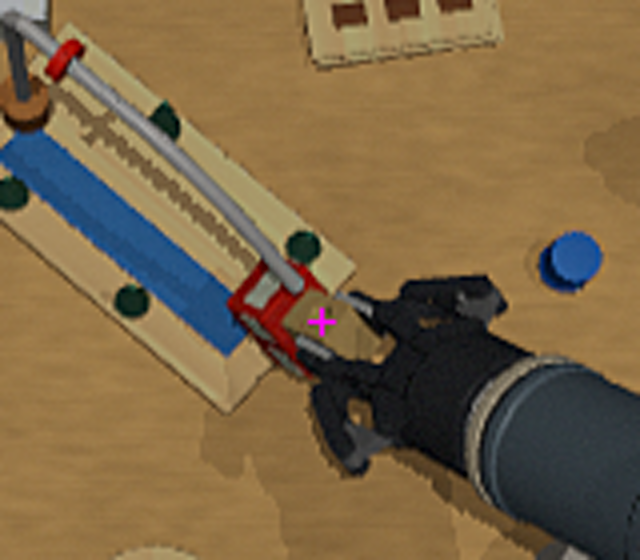

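```bash
cat >> h.py <<'E'
def draw(d,c,u0,v0,f,b,Rc,col):
    def L(p,q):
        a=[tuple(int(round(t)) for t in ((proj(d,b+Rc.apply(x))-np.array([u0,v0])+.5)*f)) for x in (p,q)]
        cv2.line(c,a[0],a[1],col,1,cv2.LINE_AA)
    for hx,hy,z0,z1 in((30,22,-64,-24),(18,14,-24,16)):
        C=[(hx,hy),(hx,-hy),(-hx,-hy),(-hx,hy)]
        for i in range(4):
            a,e=C[i],C[(i+1)%4]
            for z in(z0,z1): L((*a,z),(*e,z))
            L((*a,z0),(*a,z1))
def overlay(n,fn,b,Rc,col=(255,255,0),f=8,w=50,h=35,marks=()):
    d=grab(n);u,v=proj(d,b-[0,0,10]);u0,v0=int(u)-w,int(v)-h
    c=cv2.resize(d['img'][v0:v0+2*h,u0:u0+2*w],None,fx=f,fy=f,interpolation=cv2.INTER_CUBIC)
    c=cv2.convertScaleAbs(c,alpha=1.4); raw=c.copy()
    draw(d,c,u0,v0,f,b,Rc,col)
    cv2.imwrite('pics/'+fn,c)
E
python3 - <<'E'
from h import *
# car pose per camera from rail frame: given relative (x,y,z)
o=r.get_obs();Rc=R.from_euler('xyz',o['orientation'],degrees=True)*R.from_euler('x',180,degrees=True)
for n in('scene','top'):
    q=RQ[n];Z=R.from_euler('z',q[2]);T=Z*R.from_euler('y',-40,degrees=True)
    tip=Z.apply(railpt(0)[0])+[q[0],q[1],q[3]]
    overlay(n,n+'_g.png',tip+T.apply([-45,0,1]),Rc)
E
```

View pics/scene_g.png

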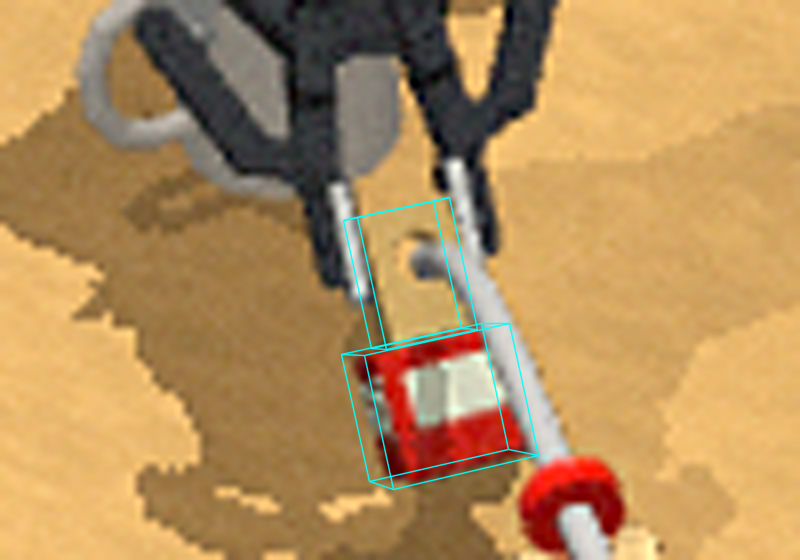

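View pics/top_g.png

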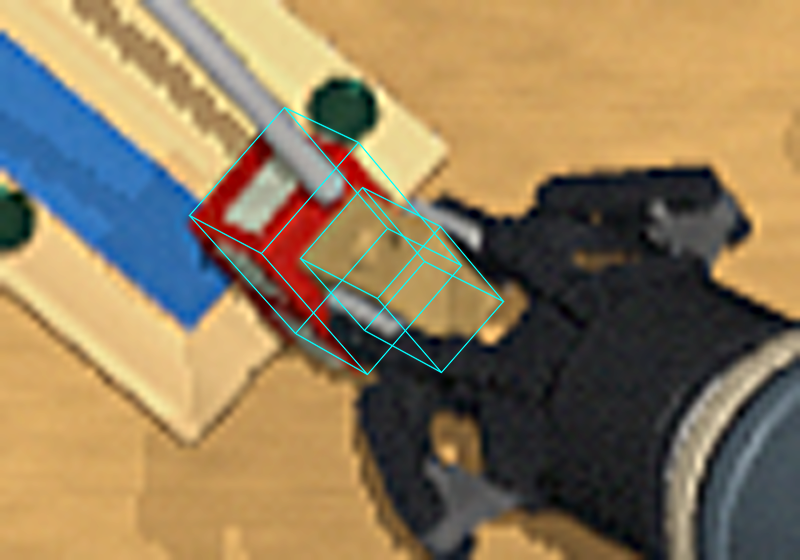

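>>> move_arm(
  motion=[
    [[-0.75,0.66,0],[0.23,-0.12,-0.07],0.2],
    [[-0.75,0.66,0],[0.63,0.34,0.44],0.2],
    [[-0.75,0.66,0],[1.09,0.86,1.02],0.2],
    [[-0.75,0.66,0],[1.09,0.86,1.02],0.2],
    [[-0.75,0.66,0],[1.09,0.86,1.02],0.2],
  ],
)

```text
time: 8.2
eef_pos: [572.0, -87.3, 126.2]
orientation: [179.9, -39.0, 48.8]
contact_force: [-0.4, -0.0, 0.1]
grip_width: 0.313
```

Run:
```python
from h import *
status();status()
o=r.get_obs();Rc=R.from_euler('xyz',o['orientation'],degrees=True)*R.from_euler('x',180,degrees=True)
b=o['eef_pos']
for n in('scene','top'):
    d=grab(n);u,v=map(int,proj(d,b)); c=d['img'][v-35:v+35,u-50:u+50]
    cv2.imwrite('pics/%s_h.png'%n,cv2.convertScaleAbs(cv2.resize(c,None,fx=8,fy=8,interpolation=cv2.INTER_CUBIC),alpha=1.4))
```

```text
scene bore in rail_tip frame [-26.4   1.3  -0.1] rot from tip [0.2 0.5 1.2] | in hand: shift [ 1.5  2.2 -1.9] rot [ 0.2 -0.5  1.2] err 1.21 n 419
top bore in rail_tip frame [-27.6  -0.   -0.1] rot from tip [1.9 0.  0.2] | in hand: shift [0.  3.4 0.3] rot [ 2.  -1.   0.2] err 0.80 n 466
nominal [-28.1  -2.3   0.4] [-0.  1. -0.] t 8.3 F [-0.7 -0.3 -0.6] tcp [571.6 -87.7 125.7] j [ 43.  35. -25. 120. -59.  27.  36.]
scene bore in rail_tip frame [-28.1  -1.6   0.9] rot from tip [ 4.  -0.7  0.2] | in hand: shift [ 0.1 -0.7 -0.9] rot [ 4.  -1.7  0.3] err 1.15 n 427
top bore in rail_tip frame [-28.    0.2  -0. ] rot from tip [ 1.5 -0.1 -0.3] | in hand: shift [-0.2  3.6  0.4] rot [ 1.6 -1.1 -0.2] err 0.78 n 460
nominal [-28.3  -2.3   0.4] [-0.  1. -0.] t 8.4 F [-0.1  0.1 -1.6] tcp [571.6 -87.8 125.6] j [ 43.  35. -25. 120. -59.  27.  36.]
```

View pics/scene_h.png

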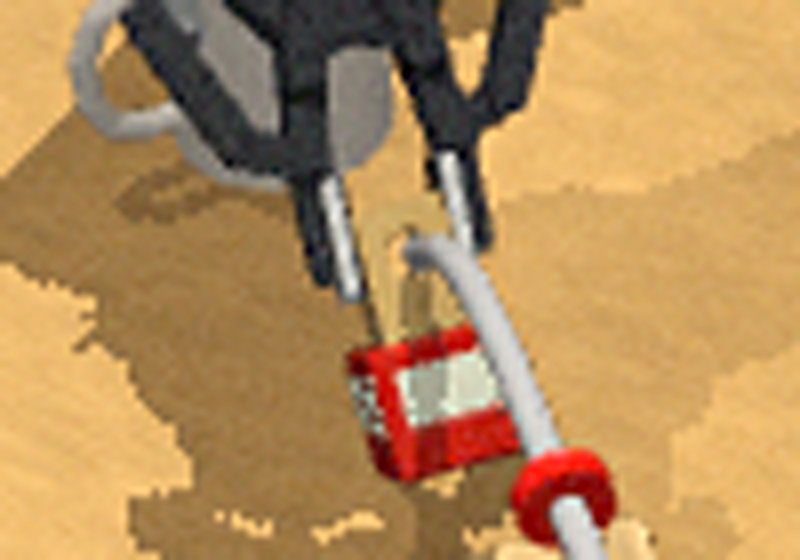

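View pics/top_h.png

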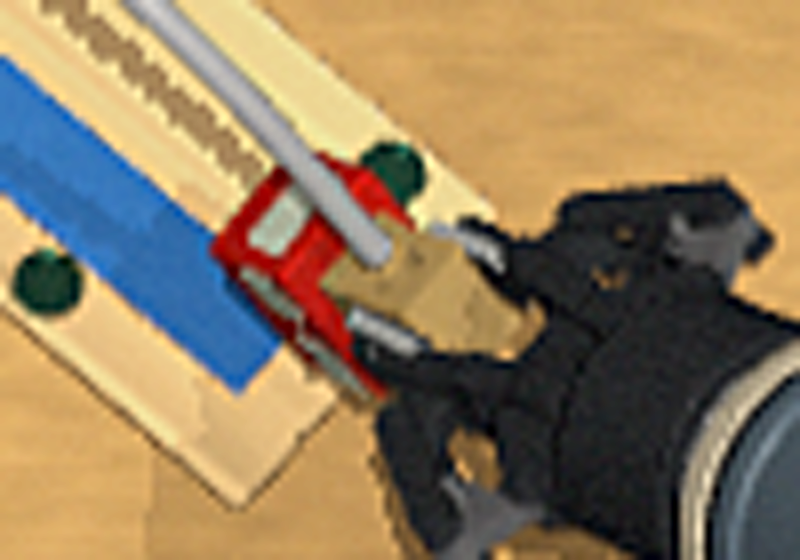

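>>> move_arm(
  motion=[
    [[0,0,0],[0.25,0.29,0.32],0.2],
    [[0,0,0],[0.5,0.58,0.64],0.2],
    [[0,0,0],[0.65,0.75,0.84],0.2],
    [[0,0,0],[0.65,0.75,0.84],0.2],
  ],
)

```text
time: 8.9
eef_pos: [578.6, -79.8, 134.6]
orientation: [180.0, -39.0, 48.8]
contact_force: [-0.3, -0.3, -0.5]
grip_width: 0.318
```

Run:
```python
from h import *
status()
o=r.get_obs();b=o['eef_pos'];print(o['moment'])
for n in('scene','top'):
    d=grab(n);u,v=map(int,proj(d,b)); c=d['img'][v-35:v+35,u-50:u+50]
    cv2.imwrite('pics/%s_i.png'%n,cv2.convertScaleAbs(cv2.resize(c,None,fx=8,fy=8,interpolation=cv2.INTER_CUBIC),alpha=1.4))
```

```text
scene bore in rail_tip frame [-13.5  -2.9   0.7] rot from tip [5.7 0.3 0.4] | in hand: shift [ 1.2 -2.  -1.2] rot [ 5.7 -0.7  0.5] err 1.17 n 419
top bore in rail_tip frame [-14.4  -0.1  -0. ] rot from tip [ 2.   0.1 -0.6] | in hand: shift [0.2 3.3 0.3] rot [ 2.  -1.  -0.5] err 0.75 n 461
nominal [-15.1  -2.2   0.4] [-0.  1. -0.] t 9.0 F [ 0.4 -0.4 -0.8] tcp [578.2 -80.2 134.1] j [ 41.  34. -24. 120. -59.  28.  34.]
[-0.59745233  0.53378007  0.02389848]
```

View pics/scene_i.png

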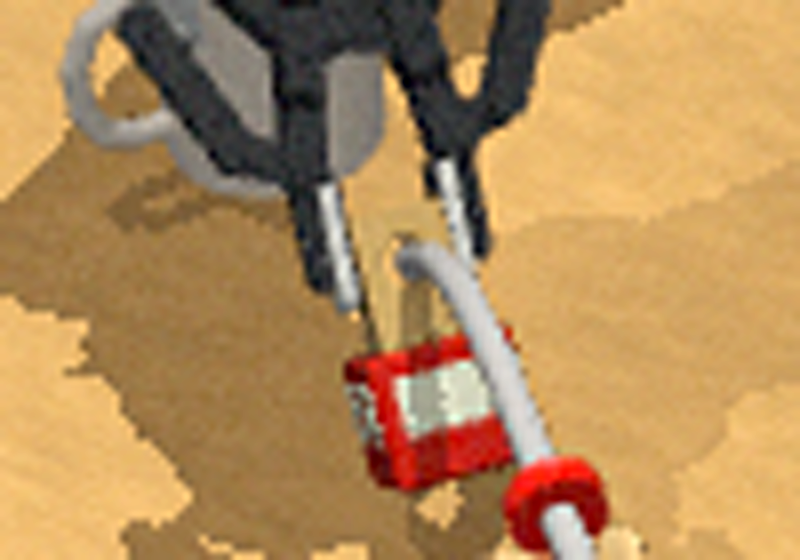

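View pics/top_i.png

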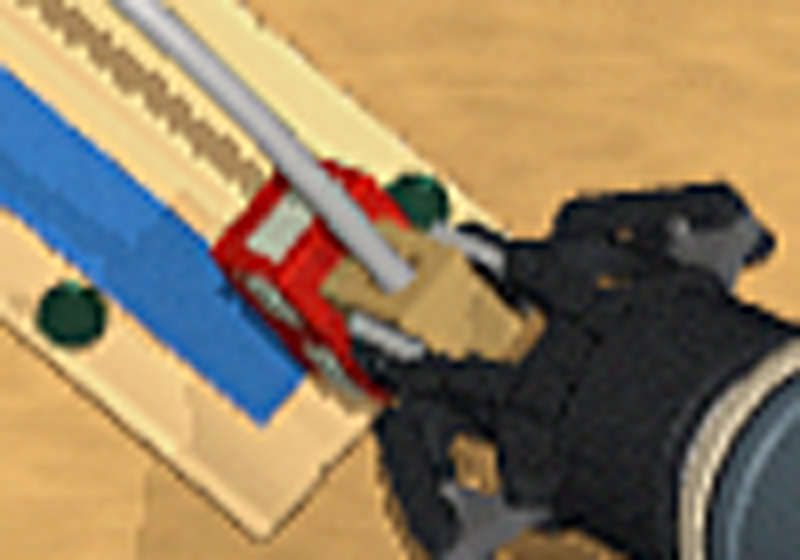

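>>> move_arm(
  motion=[
    [[0,0,0],[0.3,0.35,0.39],0.2],
    [[0,0,0],[0.6,0.69,0.77],0.2],
    [[0,0,0],[0.76,0.86,0.96],0.2],
    [[0,0,0],[0.76,0.86,0.96],0.2],
  ],
)

```text
time: 9.5
eef_pos: [586.2, -71.2, 144.1]
orientation: [180.0, -39.0, 48.8]
contact_force: [0.6, 0.5, -1.3]
grip_width: 0.315
```

Run:
```python
from h import *
status()
o=r.get_obs();b=o['eef_pos'];print(o['moment'])
```

```text
scene bore in rail_tip frame [ 1.2 -0.1  0.5] rot from tip [2.1 0.2 1. ] | in hand: shift [ 1.1  0.7 -1.3] rot [ 2.1 -0.8  1. ] err 1.11 n 422
top bore in rail_tip frame [ 0.4 -0.3  0.1] rot from tip [ 2.2  0.  -0.6] | in hand: shift [0.2 3.1 0.4] rot [ 2.3 -1.  -0.5] err 0.76 n 471
nominal [-0.3 -2.3  0.4] [-0.  1. -0.] t 9.6 F [ 0.4 -1.  -1.3] tcp [585.7 -71.8 143.6] j [ 40.  33. -23. 119. -58.  28.  32.]
[-0.57001676  0.55080492 -0.00905023]
```

```bash
sed -i 's/^HOLD=.*/HOLD=np.array([-1.5,0,-10.7])/; s/^RAIL=.*/RAIL=np.array([652.6,4.8,np.radians(48.75),0.0])/' h.py
python3 - <<'E'
from h import *
status(('top',))
for s in (10,20,30,40,50,60,70,80,91): delta(s,slope=railpt(s)[1]-1)
E
```

```text
top bore in rail_tip frame [ 0.2 -0.5  0.1] rot from tip [ 2.5 -0.  -0.4] | in hand: shift [-0.8  3.   0.2] rot [ 2.6 -1.1 -0.3] err 0.76 n 469
nominal [ 0.5 -0.2  0.6] [-0.   1.1 -0. ] t 9.65 F [-0.9 -0.  -1.1] tcp [585.6 -71.9 143.5] j [ 40.  33. -23. 119. -58.  28.  32.]
s 10 turn [ 0. -0.  0.] shift cm [0.49 0.59 0.56]
s 20 turn [ 0. -0.  0.] shift cm [1.   1.16 1.21]
s 30 turn [ 0. -0.  0.] shift cm [1.5  1.74 1.85]
s 40 turn [-1.3  1.1  0. ] shift cm [2.   2.31 2.46]
s 50 turn [-4.   3.5  0. ] shift cm [2.5  2.87 3.01]
s 60 turn [-6.7  5.9  0. ] shift cm [3.02 3.47 3.51]
s 70 turn [-9.4  8.2  0. ] shift cm [3.55 4.08 3.95]
s 80 turn [-12.1  10.6   0. ] shift cm [4.11 4.72 4.35]
s 91 turn [-15.   13.2   0. ] shift cm [4.74 5.43 4.73]
```

>>> move_arm(
  motion=[
    [[0,0,0],[0.25,0.29,0.3],0.2],
    [[0,0,0],[0.49,0.58,0.57],0.2],
    [[0,0,0],[0.75,0.87,0.9],0.2],
    [[0,0,0],[1.0,1.16,1.21],0.2],
    [[0,0,0],[1.0,1.16,1.21],0.2],
    [[0,0,0],[1.0,1.16,1.21],0.2],
  ],
)

```text
time: 10.25
eef_pos: [595.6, -60.1, 155.7]
orientation: [180.0, -38.9, 48.7]
contact_force: [0.5, -1.2, -0.5]
grip_width: 0.321
```

Run:
```python
from h import *
status()
for s in (25,30,40,50,60,70,80,91): delta(s,slope=railpt(s)[1]-1)
```

```text
scene bore in rail_tip frame [19.9 -1.9 -0.2] rot from tip [4.4 0.4 0.4] | in hand: shift [-0.1 -1.2 -1.7] rot [ 4.5 -0.7  0.5] err 1.05 n 433
top bore in rail_tip frame [19.   0.  -0.5] rot from tip [ 2.  -0.3 -0.2] | in hand: shift [-1.3  3.3  0.2] rot [ 2.1 -1.3 -0.1] err 0.77 n 481
nominal [19.8 -0.   0. ] [-0.   1.1 -0.1] t 10.35 F [ 0.5 -0.2 -0.3] tcp [595.5 -60.4 155.5] j [ 38.  32. -23. 118. -57.  29.  29.]
s 25 turn [ 0.  -0.1  0. ] shift cm [0.27 0.31 0.33]
s 30 turn [ 0.  -0.1  0. ] shift cm [0.52 0.59 0.66]
s 40 turn [-1.3  1.1  0. ] shift cm [1.01 1.16 1.27]
s 50 turn [-4.   3.5  0. ] shift cm [1.51 1.73 1.81]
s 60 turn [-6.7  5.8  0. ] shift cm [2.03 2.32 2.31]
s 70 turn [-9.4  8.2  0. ] shift cm [2.57 2.93 2.76]
s 80 turn [-12.1  10.6   0. ] shift cm [3.13 3.57 3.16]
s 91 turn [-15.   13.2   0. ] shift cm [3.76 4.29 3.53]
```

Both cameras put the bore about 19 mm up the lead and within 2 mm of the axis, with no force, so step 1 is met. Now onto the bend.

>>> move_arm(
  motion=[
    [[0,0,0],[0.27,0.31,0.33],0.2],
    [[0,0,0],[0.52,0.59,0.66],0.2],
    [[-0.7,0.5,0],[0.77,0.88,0.97],0.2],
    [[-1.3,1.1,0],[1.01,1.16,1.27],0.2],
    [[-2.7,2.3,0],[1.26,1.45,1.54],0.2],
    [[-4,3.5,0],[1.51,1.73,1.81],0.2],
    [[-5.3,4.7,0],[1.77,2.02,2.06],0.2],
    [[-6.7,5.8,0],[2.03,2.32,2.31],0.2],
    [[-6.7,5.8,0],[2.03,2.32,2.31],0.2],
  ],
)

```text
time: 11.25
eef_pos: [616.9, -35.0, 179.9]
orientation: [179.8, -30.1, 49.0]
contact_force: [-0.6, 0.2, -1.0]
grip_width: 0.321
```

Run:
```python
from h import *
status()
for s in (60,65,70,75,80,85,91): delta(s,slope=railpt(s)[1]-1)
```

```text
scene bore in rail_tip frame [62.  -1.2 -2.8] rot from tip [ 4.2  8.6 -0.6] | in hand: shift [ 0.9 -1.  -1.7] rot [ 4.3 -1.2 -0.4] err 0.83 n 484
top bore in rail_tip frame [60.7  0.2 -2.9] rot from tip [ 2.3  8.9 -0.4] | in hand: shift [-0.1  3.1  0. ] rot [ 2.4 -1.  -0.2] err 0.67 n 407
nominal [60.3  0.4 -2.2] [-0.   9.9  0.1] t 11.35 F [-0.5 -0.7 -1.1] tcp [615.8 -36.6 178.7] j [ 21.  27. -10. 112. -43.  33.   6.]
s 60 turn [-0.   0.1 -0. ] shift cm [-0.   -0.06 -0.01]
s 65 turn [-1.4  1.3 -0. ] shift cm [0.27 0.24 0.22]
s 70 turn [-2.7  2.4 -0. ] shift cm [0.54 0.55 0.44]
s 75 turn [-4.   3.6 -0. ] shift cm [0.82 0.87 0.64]
s 80 turn [-5.4  4.8 -0. ] shift cm [1.1  1.19 0.83]
s 85 turn [-6.7  6.  -0. ] shift cm [1.38 1.51 1.01]
s 91 turn [-8.4  7.4 -0. ] shift cm [1.73 1.91 1.21]
```

>>> move_arm(
  motion=[
    [[-1.4,1.3,0],[0.27,0.24,0.22],0.2],
    [[-2.7,2.4,0],[0.54,0.55,0.44],0.2],
    [[-4,3.6,0],[0.82,0.87,0.64],0.2],
    [[-5.4,4.8,0],[1.1,1.19,0.83],0.2],
    [[-6.7,6,0],[1.38,1.51,1.01],0.2],
    [[-8.4,7.4,0],[1.73,1.91,1.21],0.2],
    [[-8.4,7.4,0],[1.73,1.91,1.21],0.2],
    [[-8.4,7.4,0],[1.73,1.91,1.21],0.2],
  ],
)

```text
time: 12.15
eef_pos: [632.6, -17.7, 190.2]
orientation: [-180.0, -19.0, 48.8]
contact_force: [-1.0, -0.7, -0.6]
grip_width: 0.32
```

```bash
cat >> h.py <<'E'
def relmid():
    for n in('scene','top'):
        d=grab(n);o=r.get_obs();b,Rc,*_=fitcar(cloud(d),o);q=RQ[n];Z=R.from_euler('z',q[2])
        l=Z.inv().apply(b-[q[0],q[1],q[3]]);e=(Z.inv()*Rc).as_rotvec(degrees=True)
        print(n,'bore in stand frame',l.round(1),'rot',e.round(1))
E
python3 - <<'E'
from h import *
status();relmid()
for s in range(95,166,10): delta(s,slope=railpt(s)[1]-1)
E
```

```text
scene bore in rail_tip frame [88.6 -0.4 -9.8] rot from tip [ 3.  19.5  0.2] | in hand: shift [ 0.5  0.3 -1.6] rot [ 2.9 -1.5  0.8] err 0.82 n 513
top bore in rail_tip frame [88.3 -0.1 -9.9] rot from tip [ 2.  20.2 -0.3] | in hand: shift [-0.8  3.4  0. ] rot [ 2.  -0.9  0.2] err 0.53 n 221
nominal [88.6 -0.2 -9.4] [-0.  21.1 -0.1] t 12.25 F [ 0.1  0.5 -1.1] tcp [632.4 -18.5 190.2] j [  4.  27.   3. 104. -27.  41. -16.]
scene bore in stand frame [-36.1  -0.6 199.5] rot [  2.4 -20.1   0.1]
top bore in stand frame [-3.60e+01 -1.00e-01  1.99e+02] rot [  1.7 -20.2   0. ]
s 95 turn [-1.1  0.9  0.1] shift cm [0.29 0.37 0.15]
s 105 turn [-3.8  3.3  0.1] shift cm [0.88 1.04 0.41]
s 115 turn [-6.4  5.6  0.1] shift cm [1.48 1.73 0.62]
s 125 turn [-9.1  8.   0.1] shift cm [2.08 2.42 0.76]
s 135 turn [-11.8  10.4   0.1] shift cm [2.7  3.12 0.85]
s 145 turn [-14.5  12.7   0.1] shift cm [3.31 3.82 0.88]
s 155 turn [-15.   13.1   0.1] shift cm [3.96 4.56 0.88]
s 165 turn [-15.   13.1   0.1] shift cm [4.62 5.32 0.88]
```

The bore is within about 2 mm of rail_mid at a 20° slope, so step 2 is met. Continuing up.

>>> move_arm(
  motion=[
    [[-1.1,0.9,0],[0.29,0.37,0.17],0.2],
    [[-3.8,3.3,0],[0.88,1.04,0.43],0.2],
    [[-5.1,4.5,0],[1.18,1.38,0.53],0.2],
    [[-6.4,5.6,0],[1.48,1.73,0.64],0.2],
    [[-7.8,6.8,0],[1.78,2.07,0.71],0.2],
    [[-9.1,8,0],[2.08,2.42,0.78],0.2],
    [[-11.8,10.4,0],[2.7,3.12,0.87],0.2],
    [[-14.5,12.7,0],[3.31,3.82,0.9],0.2],
    [[-14.5,12.7,0],[3.31,3.82,0.9],0.2],
    [[-14.5,12.7,0],[3.31,3.82,0.9],0.2],
  ],
)

```text
time: 13.35
eef_pos: [665.4, 19.7, 198.8]
orientation: [-180.0, 0.3, 48.7]
contact_force: [-1.1, -0.1, -0.6]
grip_width: 0.315
```

Run:
```python
from h import *
status(('top',));relmid()
for s in (150,155,160,165,168,170): delta(s,slope=railpt(s)[1]-1)
```

```text
top bore in rail_tip frame [136.1  -3.7 -36.7] rot from tip [-0.1 40.4 -0.2] | in hand: shift [0. 0. 0.] rot [0. 0. 0.] err 0.00 n 0
nominal [135.6  -0.3 -35.9] [-0.  40.4 -0.1] t 13.4 F [ 0.3 -0.  -0.9] tcp [665.2  18.6 199.1] j [-15.  35.  15.  87. -10.  60. -38.]
scene bore in stand frame [ 16.7  -1.9 209.8] rot [ 4.  -1.2  0. ]
top bore in stand frame [ 17.6  -4.  209.9] rot [-0.   0.3 -0.2]
s 150 turn [-0.5  0.4  0.2] shift cm [ 0.38  0.52 -0.02]
s 155 turn [-0.5  0.4  0.2] shift cm [ 0.71  0.9  -0.02]
s 160 turn [-0.5  0.4  0.2] shift cm [ 1.04  1.27 -0.02]
s 165 turn [-0.5  0.4  0.2] shift cm [ 1.36  1.65 -0.02]
s 168 turn [-0.5  0.4  0.2] shift cm [ 1.56  1.88 -0.02]
s 170 turn [-0.5  0.4  0.2] shift cm [ 1.69  2.03 -0.02]
```

>>> move_arm(
  motion=[
    [[-0.5,0.4,0],[0.38,0.5,0],0.2],
    [[-0.5,0.4,0],[0.71,0.87,0],0.2],
    [[-0.5,0.4,0],[1.04,1.25,0],0.2],
    [[-0.5,0.4,0],[1.36,1.62,0],0.2],
    [[-0.5,0.4,0],[1.36,1.62,0],0.2],
  ],
)

```text
time: 14.0
eef_pos: [679.2, 35.3, 199.4]
orientation: [180.0, 0.9, 48.6]
contact_force: [0.1, 0.9, -0.8]
grip_width: 0.321
```

Run:
```python
from h import *
o=r.get_obs();status(('scene',));relmid()
d=grab('scene');u,v=map(int,proj(d,o['eef_pos'])); c=d['img'][v-35:v+35,u-50:u+50]
cv2.imwrite('pics/scene_k.png',cv2.convertScaleAbs(cv2.resize(c,None,fx=8,fy=8,interpolation=cv2.INTER_CUBIC),alpha=1.4))
```

```text
scene bore in rail_tip frame [153.1  -1.8 -49.8] rot from tip [ 3.9 40.5 -1.7] | in hand: shift [ 2.  -1.1 -0.9] rot [ 4.3 -0.5 -0.1] err 0.76 n 580
nominal [152.2   0.  -49.3] [-0.1 41.  -0.1] t 14.05 F [ 0.6 -1.  -1. ] tcp [678.9  34.8 199.4] j [-16.  36.  16.  84.  -9.  62. -40.]
scene bore in stand frame [ 38.6  -1.3 210.2] rot [3.5 0.4 0. ]
top bore in stand frame [ 38.7  -3.7 209.9] rot [-0.   1.  -0.2]
```

View pics/scene_k.png

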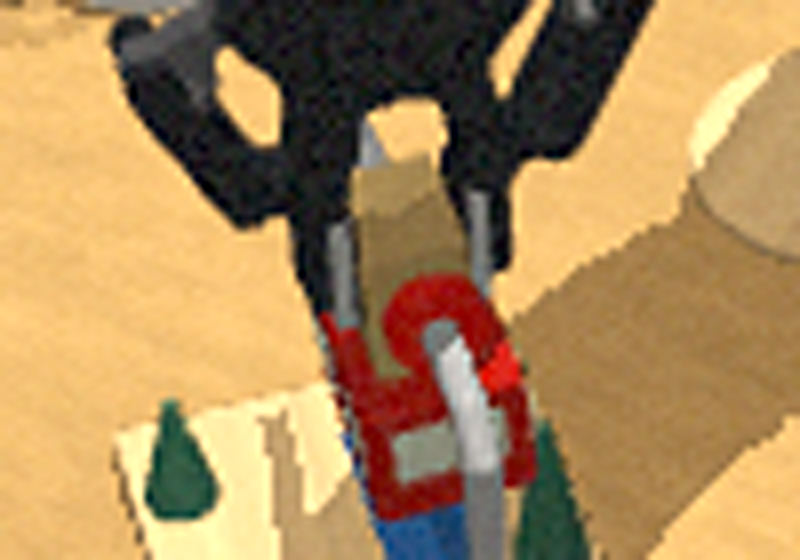

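>>> move_arm(
  motion=[
    [[0,0,0],[0.13,0.15,0],0.2],
    [[0,0,0],[0.2,0.23,0],0.2],
    [[0,0,0],[0.2,0.23,0],0.2],
  ],
)

```text
time: 14.5
eef_pos: [680.7, 36.5, 199.5]
orientation: [180.0, 1.0, 48.6]
contact_force: [0.8, -0.3, -0.7]
grip_width: 0.315
```

>>> move_arm(
  motion=[
    [[0,0,0],[0.13,0.15,0],0.2],
    [[0,0,0],[0.13,0.15,0],0.2],
    [[0,0,0],[0.13,0.15,0],0.2],
  ],
)

```text
time: 14.8
eef_pos: [681.5, 37.1, 199.5]
orientation: [180.0, 1.1, 48.5]
contact_force: [-3.8, -3.3, 0.3]
grip_width: 0.319
```

Contact is about 5 N along the rod, so the block is at the collar. Releasing.

>>> move_arm(
  motion=[
    [[0,0,0],[0,0,0],0.36],
    [[0,0,0],[0,0,0],0.4],
    [[0,0,0],[0,0,0],0.5],
    [[0,0,0],[0,0,0],0.65],
    [[0,0,0],[0,0,0],0.65],
    [[0,0,0],[0,0,0],0.65],
  ],
)

```text
time: 15.4
eef_pos: [681.5, 37.3, 199.5]
orientation: [180.0, 1.1, 48.5]
contact_force: [-0.9, 0.0, 0.3]
grip_width: 0.649
```

Run:
```python
from h import *
o=r.get_obs();print(o['contact_force'],o['grip_width']);relmid()
d=grab('scene');u,v=map(int,proj(d,o['eef_pos'])); c=d['img'][v-35:v+35,u-50:u+50]
cv2.imwrite('pics/scene_l.png',cv2.convertScaleAbs(cv2.resize(c,None,fx=8,fy=8,interpolation=cv2.INTER_CUBIC),alpha=1.4))
```

```text
[-0.92219877  0.0441628   0.29920636] 0.6490897758726887
scene bore in stand frame [ 43.   -1.4 207.9] rot [7.3 1.5 0.4]
top bore in stand frame [ 42.9  -3.8 209.9] rot [-0.   1.1 -0.3]
```

View pics/scene_l.png

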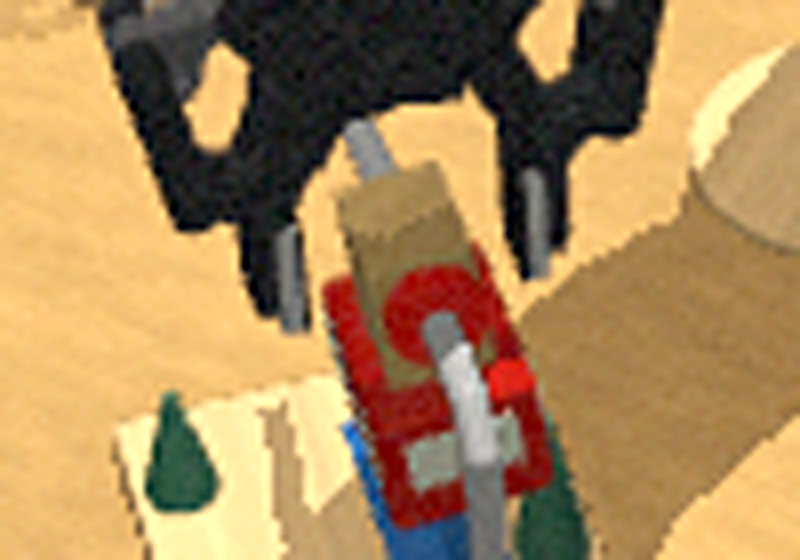

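>>> move_arm(
  motion=[
    [[0,0,0],[0,0,2],0.65],
    [[0,0,0],[0,0,5],0.65],
    [[0,0,0],[0,0,9],0.65],
    [[0,0,0],[-3,-3,13],0.65],
    [[0,0,0],[-7,-6,16],0.65],
    [[0,0,0],[-11,-10,18],0.65],
    [[0,0,0],[-15,-14,18],0.65],
    [[0,0,0],[-17,-16,18],0.65],
    [[0,0,0],[-17,-16,18],0.65],
    [[0,0,0],[-17,-16,18],0.65],
  ],
)

```text
time: 16.55
eef_pos: [510.4, -124.5, 380.5]
orientation: [179.9, 1.0, 48.3]
contact_force: [-0.3, 0.9, -0.2]
grip_width: 0.651
```

```bash
cat > fin.py <<'E'
from h import *
fake={'eef_pos':None}
for k in range(2):
  for n in('scene','top'):
    d=grab(n,n+'_end%d.png'%k);q=RQ[n];Z=R.from_euler('z',q[2])
    b0=Z.apply([42,0,208])+[q[0],q[1],q[3]]
    o={'eef_pos':b0-(Z*R.from_euler('x',180,degrees=True)).apply(HOLD),'orientation':(Z*R.from_euler('x',180,degrees=True)).as_euler('xyz',degrees=True)}
    b,Rc,_,_,e,m=fitcar(cloud(d),o);l=Z.inv().apply(b-[q[0],q[1],q[3]])
    print(n,'bore stand frame',l.round(1),'rot',(Z.inv()*Rc).as_rotvec(degrees=True).round(1),e.round(2),m)
o=r.get_obs();print(o['time'],o['eef_pos'],o['contact_force'])
d=cv2.imread('pics/top_end1.png');cv2.imwrite('pics/end.png',cv2.resize(cv2.imread('pics/scene_end1.png')[220:380,200:400],None,fx=4,fy=3.75))
E
python3 fin.py
```

```text
scene bore stand frame [4.36e+01 2.00e-01 2.08e+02] rot [3.1 1.8 0. ] 0.93 637
top bore stand frame [ 42.9  -0.7 207.3] rot [ 4.2  1.3 -0.1] 0.93 526
scene bore stand frame [ 43.    0.6 208. ] rot [2.5 1.3 0.3] 0.86 629
top bore stand frame [ 42.9  -0.9 207.8] rot [4.4 1.3 0.5] 0.85 523
16.75 [ 512.54350376 -121.23440512  378.9197824 ] [-0.16321593  0.99076161 -0.03782325]
```

View pics/end.png

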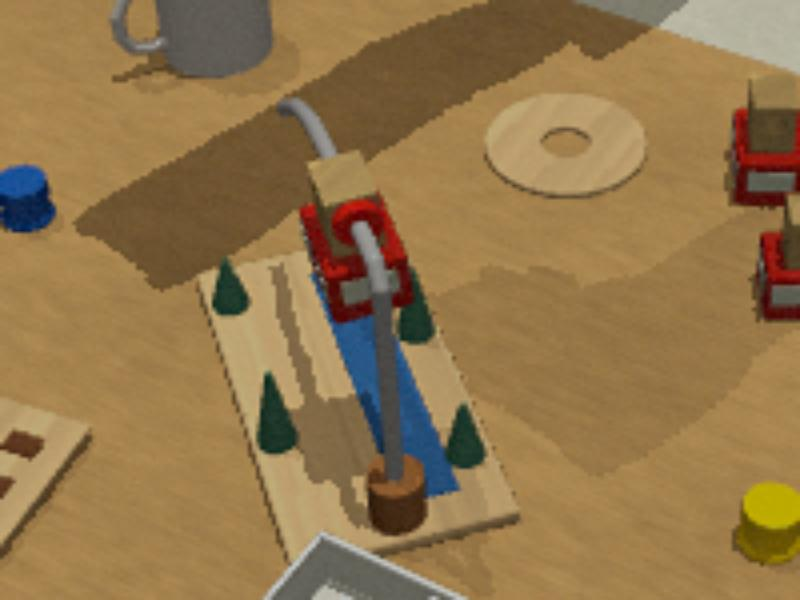

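View pics/top_end1.png

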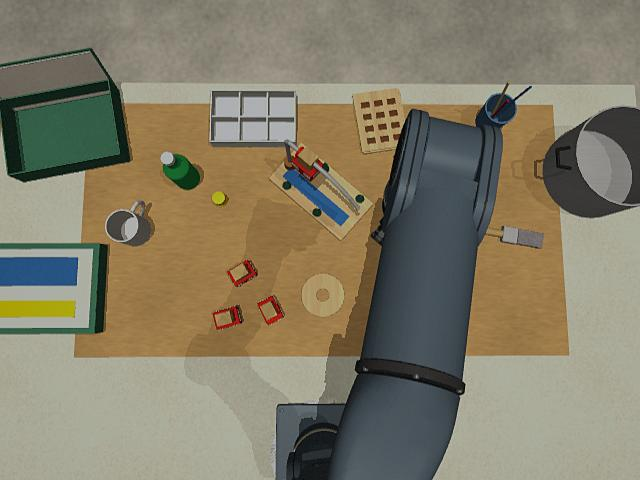

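The car hangs at the collar in both views: (355,240) in the scene zoom and (305,165) in the top view. The arm hides the drink bottle from above, so I'll check it in the scene view and let the car settle.

>>> move_arm(
  motion=[
    [[0,0,0],[0,0,0],0.65],
    [[0,0,0],[-3,6,2],0.65],
    [[0,0,0],[-6,11,4],0.65],
    [[0,0,0],[-6,15,4],0.65],
    [[0,0,0],[-6,15,4],0.65],
    [[0,0,0],[-6,15,4],0.65],
    [[0,0,0],[-6,15,4],0.65],
    [[0,0,0],[-6,15,4],0.65],
  ],
)

```text
time: 17.55
eef_pos: [452.9, 27.9, 418.6]
orientation: [180.0, 1.1, 48.6]
contact_force: [0.6, -0.2, -0.4]
grip_width: 0.648
```

```bash
python3 fin.py; cp pics/scene_end1.png pics/scene_fin.png
```

```text
scene bore stand frame [ 43.2  -0.3 208. ] rot [ 3.8  1.6 -0.4] 0.92 631
top bore stand frame [ 44.1  -1.1 207.7] rot [ 6.2  3.5 -3.2] 1.16 260
scene bore stand frame [ 44.1  -0.7 207.9] rot [ 4.2  2.6 -0.3] 0.98 637
top bore stand frame [ 44.3   2.2 208. ] rot [ 0.7  1.  -1.5] 1.21 263
17.75 [452.73841278  27.9425689  418.71575565] [-0.29240154  0.5090913  -0.54243662]
```

View pics/scene_fin.png

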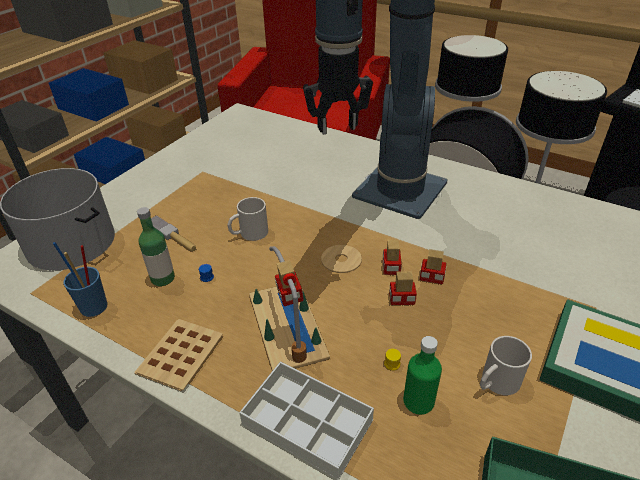

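Every bystander sits at the same pixels as at the start. The car hangs at the collar at (289,288), and the arm is clear of everything.

```bash
python3 -c "
from cell import r
print(r.finish_job())"
```

```text
the job is handed in; nothing more can be done
None
```

The red car is threaded on the rod and hanging at the red collar, released, with the arm clear. I handed the job in at about 18 s of the 62 s allowed; no verdict is reported.

**What I did:** I picked the car farthest to the left, gripped it by its block and threaded it onto the low end at 40°. I then slid it round the bend until it pressed on the collar with about 5 N, let go and withdrew.

**Last checks:**
- **Waypoints:** The camera fits put the car about 19 mm up the sloping lead and within 2 mm of the rod's axis. On the bend it was within about 2 mm of rail_mid, at a 20° slope.
- **Final position:** After release, the fits put the bore at stand x of about 43–44, y within about 2 and z of about 208 mm. The seat is at (42, 0, 210), so it is within about 4 mm, against 7 mm allowed.
- **Upright:** The fitted tilt was a few degrees, within the limit.
- **Bystanders:** All of them look unmoved in the scene view.

**What went wrong or disagreed:**
- **Early contact:** On the first approach the car's cabin bumped the rod tip, and the wrist read about 50 N. I backed off and re-measured; the stand had not moved.
- **Camera mismatch:** The two cameras differ by about 3–5 mm in absolute position, so I aligned the car to the rail within each camera's own view.
- **Noisy last reading:** The arm's shadow made the final top-view fit noisier than the others.

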